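Tidy the fly-tying bench into its trays

ROBOT

A 6-joint arm with a two-finger parallel gripper is mounted at the origin on the work surface. World frame = base frame: x ahead of the robot, y to its left, z up, the work surface at z = 0. Lengths are in m, angles in rad, forces in N, time in s.
With the tool pointing down it reaches from about 0.225 to 0.875 m from the base axis. Payload 3.4 kg.
Tool frame: the origin (TCP) lies at the very end of the fingers, on their centre line; the grasp point (between the pads) lies 19 mm behind it; z points along the fingers, y is the line along which they close (so a half turn about z gives the same grasp; the last joint's range is limited). The gripper opens to 85 mm and grips with 20 to 120 N. Pads are 22 mm wide; open, the fingers measure 114 mm over their backs; the gripper's body (76 mm by 85 mm) begins 54 mm behind the grasp point. The pads swing forward as they close: fully open they stand 13 mm farther back than shut.
Start: joints at [-1.448, 0.276, 1.505, -0, 1.361, -0.121], TCP at [0.139, -0.558, 0.231] pointing down, gripper open.
Joint ranges: [-2.89, 2.89], [-0.75, 2.08], [0.22, 2.7], [-1.18, 4.32], [0.11, 2.71], [-2.7, 2.7]. Speed limits (rad/s): [2.57, 2.57, 3.14, 3.14, 3.14, 3.14].

INTERFACE

Orientations are given as a unit quaternion [w, x, y, z].
In Python, from rig import readout, vision, manip gives the robot as it stands.
- The arm moves only by the shell command python3 -m handwheel 'ROWS' [FORCE]. ROWS is JSON, a list of rows, each a list of 3 entries, a list of its own where there are three numbers: the shift along the tool's x, y, z in mm, then the turn, a rotation vector about the tool's x, y, z in units of 6 degrees (1.0 is 6 degrees), then the closure, from -1 (fully open) to 1 (shut), so that 0 is half open. A call has 1 to 20 rows; each row shifts and turns the commanded pose from where the row before left it, along the tool's axes as they then stand; what a row does not reach is not made up. A row lasts 1/8 s, in which the tool goes at most 62.5 mm and 10.7 degrees, less where a joint would pass 70% of its speed; a pose out of reach is approached as far as the arm can. A call is refused whole if a number of a shift passes 62.5 or a number of a turn 1, either way. A call with a gripper value outside its range is refused whole. The fingers move at their own pace and stop on an object; FORCE is the grip in N (left out, the last holds). Time passes only in rows, so rows that do not move let the fingers close. It gives the time, the measured TCP pose, the force, the opening and the grip force at its end, in the units of the state.
- readout.get_state(): the state, without advancing time (a new reading comes with each control period).
- vision.get_image(name): name is "scene" or "side" or "wrist"; returns the picture (420x560x3 uint8, blue, green, red); there is no depth.
- vision.camera_params(name): a dict with "intrinsics" (3x3 intrinsics, pixels), "rvec" (rotation vector, rad) and "tvec" (3), from world to camera coordinates, as OpenCV has them; the wrist camera has in their place "hand_eye" (4x4, takes a point from camera to tool coordinates, whose origin is the TCP and whose axes are the flange's). Camera axes: x right, y down, z forward; pixel columns grow to the right and rows downward; lengths in m; the calibration is good to about 2 mm. A picture is of the moment at which its call begins: read the wrist's pose just before it. camera_params takes no time and is no camera call.
- manip.sign_off(): hands the job in; it is judged then, once.
The state is a dict: "clock": time; "qpos": joint angles; "qd": joint speeds; "effort": joint torques, N m; "position": TCP position; "ee_rot": TCP orientation; "contact_force": force on the tool from outside, world axes, zero at the start; "moment": the same for the moment, N m; "width": finger opening in m; "gripper_force": force on a finger pad.
Only numpy, scipy, OpenCV 4.12 (cv2) and the standard library are available. Lean on these libraries where they do the work, as an engineer would, in place of code of your own. Each camera call takes 0.05 s, during which the arm holds its last target. There are 200 camera calls.

TASK

Tidy the fly-tying bench: stand the orange and the green thread spool upright in the felt-lined thread tray, and stand the black-capped cement bottle upright in the cork-lined bottle tray, never letting that bottle tip over on the way. Put the two hook boxes in the steel-floored hook tray as one stack: the big white box flat on the tray floor, the small red tin centred on top of it with their long sides parallel. Leave the blue spool and the white-capped bottle standing where they are in their trays.

Things in the scene. Friction and masses are not known exactly. Their poses are not given: they have to be found in the camera images.
- orange_spool_mid (a point): Wooden spool full of orange thread, its top bearing a disc of that colour, a plain cylinder 30 mm across and 36 mm high, standing on its end, loose on the mat. Point: its centre, half-way up; its z axis runs along the spool, up at the start.
- green_spool_mid (a point): Wooden spool full of green thread, its top bearing a disc of that colour, a plain cylinder 30 mm across and 36 mm high, standing on its end, loose on the mat. Point: its centre, half-way up; its z axis runs along the spool, up at the start.
- bottle_mid (a point): Small amber glass bottle of head cement with a BLACK screw cap, paper band round it, standing loose on the mat: 54 mm high, body 32 mm across up to 32 mm high, cap 25 mm across on its top 18 mm. Point: its axis, half-way up (27 mm above its foot); z axis up along the bottle.
- white_box_mid (a point): Big hook box: flat white plastic box, closed, 64 (x) by 44 (y) by 25 mm high, lying flat on the mat. Point: its centre; z up.
- red_tin_mid (a point): Small hook tin: flat metal tin with a red lid, closed, 46 (x) by 34 (y) by 18 mm high, lying flat on the mat. Point: its centre; z up.
- thread_tray: Fixed open wooden tray, one of three alike but for floor and contents: the THREAD tray, lined with green felt; the dark blue spool stands in it. Outside 110 (x) by 170 (y) by 20 mm high; walls and floor 5 mm thick: inside 100 by 160 mm, floor 5 mm above the table. Origin: centre of its underside, on the table; z up. The blue spool stands near its +y end; the rest is empty.
- bottle_tray: Fixed open wooden tray, one of three alike but for floor and contents: the BOTTLE tray, lined with brown cork; the bottle with the white cap stands in it. Outside 110 (x) by 170 (y) by 20 mm high; walls and floor 5 mm thick: inside 100 by 160 mm, floor 5 mm above the table. Origin: centre of its underside, on the table; z up. That bottle stands near its +y end; the rest is empty.
- hook_tray: Fixed open wooden tray, one of three alike but for floor and contents: the HOOK tray, with a bare grey steel floor; empty. Outside 110 (x) by 170 (y) by 20 mm high; walls and floor 5 mm thick: inside 100 by 160 mm, floor 5 mm above the table. Origin: centre of its underside, on the table; z up. 
- blue_spool_mid (a point): Wooden spool full of dark blue thread, its top bearing a disc of that colour, a plain cylinder 30 mm across and 36 mm high, standing on its end in the thread tray already (loose, not fixed). Point: its centre, half-way up; its z axis runs along the spool, up at the start. To be left where it is.
- white_cap_bottle_mid (a point): Amber glass bottle with a WHITE screw cap, same size as the black-capped one, standing loose in the bottle tray already. Point: its axis, half-way up (27 mm above its foot). To be left where it is. (Other hand tools lie on the mat, none over 20 mm high, clear of all to be picked up; beyond the trays stand a 54 mm brass hair stacker and a 36 mm jar.)
There are look-alikes about, which are no part of the job. What is shaped like the part that bears white_box_mid but purple or turquoise is not meant. Of the things like the part that bears red_tin_mid, leave any that is pink; of the rest the larger one is meant.

How it is judged:
At the end, for the whole second after the job is handed in: Spools and bottle upright (0.15 rad) on their trays' floors; white box flat on the hook tray floor, red tin flat on it, centres within 10 mm, long sides within 0.25 rad; blue spool and white-capped bottle upright within 15 mm of their start; all at rest (x of orange_spool_mid in the frame of thread_tray between -0.04 and 0.04 m and y of orange_spool_mid in the frame of thread_tray between -0.07 and 0.07 m and z of orange_spool_mid in the frame of thread_tray between 0.019 and 0.029 m and angle between each of orange_spool_mid, green_spool_mid, bottle_mid, blue_spool_mid, white_cap_bottle_mid's own z axis and vertical below 0.15 rad and x of green_spool_mid in the frame of thread_tray between -0.04 and 0.04 m and y of green_spool_mid in the frame of thread_tray between -0.07 and 0.07 m and z of green_spool_mid in the frame of thread_tray between 0.019 and 0.029 m and x of bottle_mid in the frame of bottle_tray between -0.039 and 0.039 m and y of bottle_mid in the frame of bottle_tray between -0.069 and 0.069 m and z of bottle_mid in the frame of bottle_tray between 0.028 and 0.038 m and x of white_box_mid in the frame of hook_tray between -0.04 and 0.04 m and y of white_box_mid in the frame of hook_tray between -0.07 and 0.07 m and z of white_box_mid in the frame of hook_tray between 0.0135 and 0.0235 m and angle between each of white_box_mid, red_tin_mid's own z axis and vertical below 0.1 rad and horizontal distance between red_tin_mid and white_box_mid below 0.01 m and angle between the x axis of red_tin_mid and the x axis of white_box_mid, either way round below 0.25 rad and z of red_tin_mid in the frame of hook_tray between 0.035 and 0.045 m and distance of each of blue_spool_mid, white_cap_bottle_mid from where it was at the start of the episode below 0.015 m and linear speed of each of orange_spool, green_spool, bottle, white_box, red_tin, blue_spool, white_cap_bottle below 0.02 m/s and angular speed of each of orange_spool, green_spool, bottle, white_box, red_tin, blue_spool, white_cap_bottle below 0.2 rad/s); the robot touches nothing.
It fails at once if the black-capped cement bottle is tipped over (more than 0.7 rad from upright) (angle between bottle_mid's own z axis and vertical above 0.7 rad).
It fails at once if the blue spool in the thread tray is knocked over or pushed 30 mm away (angle between blue_spool_mid's own z axis and vertical above 0.7 rad or distance of blue_spool_mid from where it was at the start of the episode above 0.03 m).
It fails at once if the white-capped bottle in the bottle tray is knocked over or pushed 30 mm away (angle between white_cap_bottle_mid's own z axis and vertical above 0.7 rad or distance of white_cap_bottle_mid from where it was at the start of the episode above 0.03 m).
It also fails if it takes over 134 s, if anything falls off the work surface, if the arm or the gripper's body presses on something with over 40 N, if the wrist force passes 120 N, or if a joint passes its speed limit or range.

## Working session

There is one attempt and no reset: what is moved stays moved. The work goes in short steps, Python scripts to look and compute and a shell command to move; the robot and the scene stay as the last step left them, time stands still between calls to the robot, and variables do not carry over. Pictures are saved under pics/ and viewed, at most 18 in all, crops included, and the job is handed in when it is done.

```bash
mkdir -p pics; ls; python3 - <<'E'
from rig import readout, vision, manip
import cv2,numpy as np
s=readout.get_state();print(s['clock'],s['position'],s['ee_rot'],s['width'])
for n in("scene","side","wrist"):
    cv2.imwrite(f"pics/{n}0.png",vision.get_image(n))
    p=vision.camera_params(n);print(n,{k:np.round(v,4).tolist() for k,v in p.items()})
E
```

```text
pics
0.0 [ 0.13874511 -0.55746185  0.23042428] [-9.30381477e-04  9.92577110e-01  1.21613380e-01  4.21176939e-06] 0.0854308527231731
scene {'intrinsics': [[406.4234, 0.0, 284.3488], [0.0, 406.4234, 212.6749], [0.0, 0.0, 1.0]], 'rvec': [1.8741, 1.4166, -0.6636], 'tvec': [-0.0486, -0.2301, 1.2388]}
side {'intrinsics': [[501.33, 0.0, 279.1629], [0.0, 501.33, 213.1029], [0.0, 0.0, 1.0]], 'rvec': [0.6176, -2.5079, 1.3021], 'tvec': [0.337, 0.1734, 1.2033]}
wrist {'intrinsics': [[332.0332, 0.0, 283.4618], [0.0, 332.0332, 207.4573], [0.0, 0.0, 1.0]], 'hand_eye': [[-0.0005, -0.9612, -0.2757, 0.0688], [1.0, -0.0006, 0.0005, -0.0005], [-0.0006, -0.2757, 0.9612, -0.1434], [0.0, 0.0, 0.0, 1.0]]}
```

View pics/scene0.png

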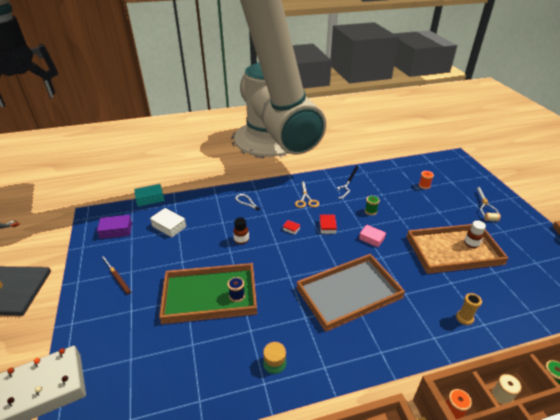

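View pics/side0.png

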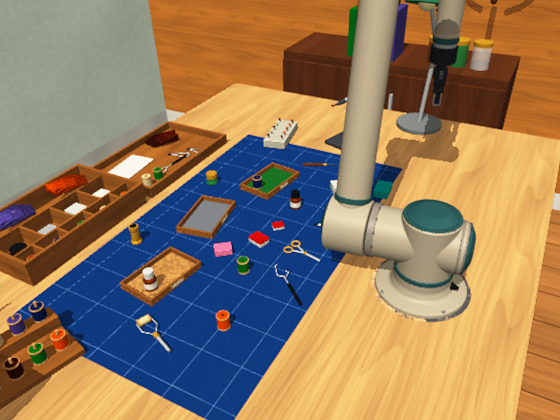

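View pics/wrist0.png

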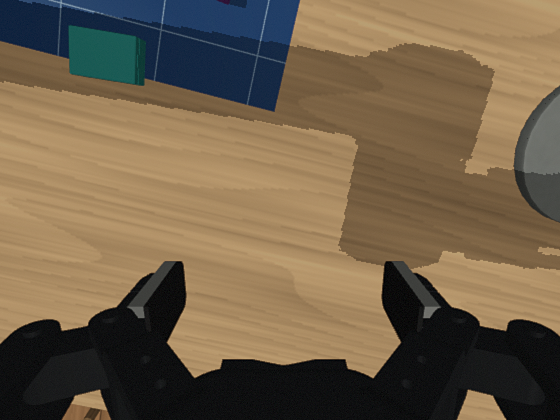

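Scene view: orange spool at (426,180), green spool (372,205), black-capped bottle (240,230), white box (168,222), larger red tin (328,223) and a smaller red one (291,227). Trays: thread (208,292), hook (350,290), bottle (455,247). In the side view the white box is hidden by the arm, and the wrist sees only the turquoise decoy.

```bash
cat > h.py <<'E'
from rig import readout, vision
import cv2,numpy as np
from scipy.spatial.transform import Rotation as R
def pose():
    s=readout.get_state(); q=s['ee_rot']; T=np.eye(4)
    T[:3,:3]=R.from_quat([q[1],q[2],q[3],q[0]]).as_matrix(); T[:3,3]=s['position']; return T
def cam(n,T=None):
    """K, world<-camera rotation, camera centre"""
    p=vision.camera_params(n); K=np.array(p['intrinsics'])
    if n=='wrist':
        M=T@np.array(p['hand_eye']); return K,M[:3,:3],M[:3,3]
    Rm=cv2.Rodrigues(np.array(p['rvec'],float))[0]; return K,Rm.T,-Rm.T@np.array(p['tvec']).ravel()
def ray(c,uv):
    d=c[1]@np.linalg.inv(c[0])@np.array([*uv,1.]); return c[2],d/np.linalg.norm(d)
def plane(c,uv,z):
    o,d=ray(c,uv); return o+d*(z-o[2])/d[2]
def tri(c1,uv1,c2,uv2):
    o1,d1=ray(c1,uv1);o2,d2=ray(c2,uv2)
    t=np.linalg.lstsq(np.c_[d1,-d2],o2-o1,rcond=None)[0]
    a,b=o1+t[0]*d1,o2+t[1]*d2; return (a+b)/2,np.linalg.norm(a-b)
def proj(c,P):
    v=c[0]@(c[1].T@(np.array(P)-c[2])); return v[:2]/v[2]
def blobs(im,lo,hi,amin=20):
    """HSV colour mask -> [(area, centroid, contour)], hue may wrap"""
    h=cv2.cvtColor(im,cv2.COLOR_BGR2HSV)
    m=cv2.inRange(h,np.array(lo),np.array(hi)) if lo[0]<=hi[0] else cv2.inRange(h,np.array([lo[0],*lo[1:]]),np.array([179,*hi[1:]]))|cv2.inRange(h,np.array([0,*lo[1:]]),np.array(hi))
    out=[]
    for k in cv2.findContours(m,cv2.RETR_EXTERNAL,cv2.CHAIN_APPROX_NONE)[0]:
        M=cv2.moments(k)
        if M['m00']>amin: out.append((M['m00'],np.array([M['m10'],M['m01']])/M['m00'],k))
    return sorted(out,key=lambda b:-b[0])
E
python3 - <<'E'
from h import *
A,B=cam('scene'),cam('side')
a,b=cv2.imread('pics/scene0.png'),cv2.imread('pics/side0.png')
cols=dict(red=((172,150,90),(8,255,255)),green=((45,120,40),(75,255,255)),orange=((5,170,120),(18,255,255)),white=((0,0,190),(179,45,255)),cork=((8,60,150),(20,190,255)),steel=((0,0,90),(179,50,185)),navy=((115,80,10),(150,255,75)))
for n,(lo,hi) in cols.items():
    for l,im,c,roi in(('sc',a,A,(60,150,520,340)),('si',b,B,(90,150,400,350))):
        for ar,p,k in blobs(im,lo,hi)[:12]:
            if roi[0]<p[0]<roi[2] and roi[1]<p[1]<roi[3]: print(n,l,int(ar),p.round(1),plane(c,p,0.02).round(3)[:2])
for n,u,v in(('orange',(427,175),(223,314)),('green',(373,200),(243,260)),('cap',(240,223),(295,193)),('tin',(328,218),(259,238)),('blue',(236,283),(257,178)),('wcap',(478,228),(149,272))):
    P,e=tri(A,u,B,v);print(n,P.round(3),e.round(4))
E
```

```text
red sc 199 [327.5 222. ] [0.442 0.023]
red sc 91 [291.1 225.5] [ 0.432 -0.058]
red sc 68 [425.  182.1] [0.364 0.315]
red si 128 [258.5 237.2] [0.429 0.032]
red si 68 [223.2 324. ] [0.341 0.334]
red si 45 [277.4 224. ] [ 0.412 -0.044]
green sc 2887 [208.6 291.7] [ 0.568 -0.257]
green sc 65 [371.1 208.2] [0.423 0.138]
green sc 38 [372.7 198.8] [0.392 0.158]
green si 407 [272.8 178.6] [ 0.542 -0.252]
green si 61 [242.9 267.9] [0.4   0.157]
green si 37 [158.2 175.1] [ 0.888 -0.108]
green si 34 [211.7 181.7] [ 0.707 -0.151]
green si 31 [242.2 259.3] [0.419 0.129]
orange sc 120 [425.6 179.5] [0.354 0.323]
orange sc 98 [182.8 305.7] [ 0.588 -0.306]
orange sc 41 [464.9 319.7] [0.75  0.161]
orange sc 33 [434.2 256.1] [0.6   0.194]
orange sc 31 [471.5 302.9] [0.722 0.194]
orange sc 22 [345.  316.7] [ 0.688 -0.037]
orange si 9395 [100.5 188.6] [0.997 0.038]
orange si 2038 [158.5 274.3] [0.573 0.271]
orange si 1330 [204.5 216.3] [0.616 0.016]
orange si 185 [222.8 320. ] [0.348 0.324]
orange si 177 [265.8 183.3] [ 0.548 -0.218]
white sc 348 [167.3 218.5] [ 0.335 -0.318]
white sc 58 [478.7 224.6] 
[... 429 characters left out ...]
ork sc 95 [174.7 302. ] [ 0.575 -0.319]
cork si 9680 [208.  157.9] [ 0.808 -0.276]
cork si 1022 [163.4 272.5] [0.566 0.26 ]
cork si 678 [342.3 234.3] [ 0.234 -0.08 ]
cork si 143 [350.  205.8] [ 0.266 -0.217]
cork si 53 [145.4 177. ] [ 0.917 -0.08 ]
steel sc 2768 [347.3 290.7] [ 0.635 -0.01 ]
steel sc 209 [169.  228.1] [ 0.369 -0.316]
steel sc 121 [244.7 199.9] [ 0.314 -0.137]
steel sc 58 [241.6 238.2] [ 0.443 -0.171]
steel sc 55 [472.  241.8] [0.584 0.294]
steel si 789 [206.  215.7] [0.614 0.012]
orange [0.351 0.322 0.033] 0.0058
green [0.408 0.146 0.033] 0.0052
cap [ 0.422 -0.169  0.046] 0.0028
tin [0.427 0.031 0.017] 0.0006
blue [ 0.574 -0.208  0.037] 0.0031
wcap [0.575 0.301 0.05 ] 0.0068
```

```bash
python3 -m handwheel '[[[0,0,-17],[0,0,0.8],-1],[[0,0,-17],[0,0,0.8],-1],[[0,0,-17],[0,0,0.73],-1],[[25,-51,-17],[0,0,0],-1],[[25,-51,-17],[0,0,0],-1],[[25,-51,-17],[0,0,0],-1],[[25,-51,-17],[0,0,0],-1],[[25,-51,-17],[0,0,0],-1],[[25,-51,-17],[0,0,0],-1],[[25,-51,-17],[0,0,0],-1],[[25,-51,-17],[0,0,0],-1],[[25,-51,0],[0,0,0],-1],[[25,-51,0],[0,0,0],-1],[[25,-51,0],[0,0,0],-1],[[0,0,0],[0,0,0],-1]]'
python3 - <<'E'
from h import *
T=pose();print(T.round(4).tolist());cv2.imwrite('pics/w1.png',vision.get_image('wrist'));np.save('w1.npy',T)
cv2.imwrite('pics/side1.png',vision.get_image('side'))
E
```

```text
clock: 2.02
position: [0.4147, 0.0064, 0.4177]
ee_rot: [-0.001, 1.0, 0.004, -0.0]
contact_force: [-0.5, -0.1, 0.3]
width: 0.0853
gripper_force: 0.0
[[1.0, 0.0074, -0.0009, 0.4147], [0.0074, -1.0, 0.0014, 0.0064], [-0.0009, -0.0015, -1.0, 0.4177], [0.0, 0.0, 0.0, 1.0]]
```

View pics/w1.png

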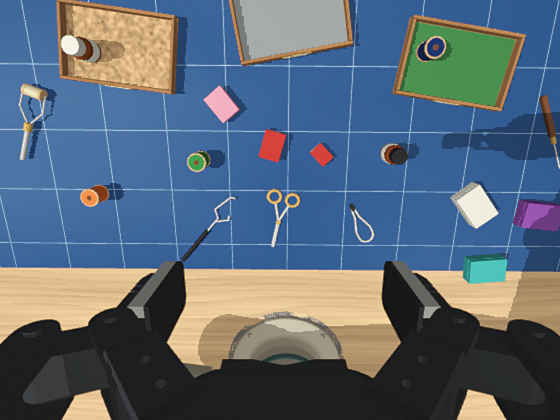

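The wrist overview shows everything on the mat: orange spool top (92,198), green (197,161), black cap (399,155), white box (474,204), red tin (272,146), small tin (321,154). It also shows the thread tray (460,62), the bottle tray (118,45) and the near half of the hook tray (292,25).

```bash
python3 - <<'E'
from h import *
T=np.load('w1.npy');W=cam('wrist',T);A,B=cam('scene'),cam('side')
im=cv2.imread('pics/w1.png');a=cv2.imread('pics/scene0.png');b=cv2.imread('pics/side1.png')
def near(im,lo,hi,p,r=14):
    L=[x for x in blobs(im,lo,hi,12) if np.hypot(*(x[1]-p))<r]; return L[0] if L else None
def rect(k,z):
    P=np.array([plane(W,q,z)[:2] for q in k[:,0,:]],np.float32); (c,s,_)=cv2.minAreaRect(P*1000); bx=cv2.boxPoints(cv2.minAreaRect(P*1000))
    e=[bx[1]-bx[0],bx[2]-bx[1]]; e=max(e,key=np.linalg.norm); return np.round(c,1),np.round(s,1),round(np.degrees(np.arctan2(e[1],e[0]))%180,1)
RED=((172,150,90),(8,255,255));GR=((45,120,40),(75,255,255));OR=((3,150,120),(18,255,255));WH=((0,0,185),(179,60,255))
for n,(lo,hi),pw,ps,pd,z in(('tin',*[RED],(272,146),(328,219),(258,238),.018),('white',WH,(474,204),(167,218),(335,185),.025),('orange',OR,(90,198),(427,175),(223,314),.036),('green',GR,(197,161),(373,199),(243,259),.036)):
    w=near(im,lo,hi,pw);s=near(a,lo,hi,ps);d=near(b,lo,hi,pd)
    print(n,w and (w[0],w[1].round(1),rect(w[2],z)), 'plane',plane(W,w[1],z).round(3), 'tri-scene',s and [x.round(4) for x in tri(W,w[1],A,s[1])],'tri-side',d and [x.round(4) for x in tri(W,w[1],B,d[1])])
print('cap',plane(W,(399,155),.054).round(3),[x.round(4) for x in tri(W,(399,155),A,(240,220))])
g=blobs(im,*GR)[0];print('felt',rect(g[2],.005))
for n,c in(('thread',[(412,16),(524,36),(508,110),(395,93)]),('bottle',[(60,0),(178,14),(176,94),(60,77)]),('hook',[(230,0),(243,65),(354,45)])):
    print(n,[plane(W,q,.02)[:2].round(3).tolist() for q in c])
k=blobs(im,(8,60,110),(22,200,255),300)
print([(x[0],x[1].round(),rect(x[2],.005)) for x in k if x[1][1]<120])
E
```

```text
tin (557.0, array([271.8, 145.3]), (array([431.4,  25.7]), array([33.8, 46. ]), np.float32(164.5))) plane [0.432 0.026 0.018] tri-scene [array([0.4314, 0.027 , 0.0103]), np.float64(0.0024)] tri-side [array([0.4317, 0.026 , 0.0152]), np.float64(0.0008)]
white (923.5, array([476.7, 206.6]), (array([ 332.4, -317.8]), array([63.8, 45.6]), np.float32(39.2))) plane [ 0.333 -0.318  0.025] tri-scene [array([ 0.3327, -0.3191,  0.0201]), np.float64(0.0036)] tri-side [array([ 0.3318, -0.3226,  0.0142]), np.float64(0.0046)]
orange (151.0, array([ 88.7, 197.5]), (array([347.1, 324.1]), array([21.9, 24.2]), np.float32(90.4))) plane [0.347 0.324 0.036] tri-scene [array([0.3398, 0.3369, 0.0102]), np.float64(0.0051)] tri-side [array([0.3442, 0.3296, 0.0265]), np.float64(0.001)]
green (153.5, array([195.8, 162.1]), (array([406.3, 145.3]), array([22.2, 22.5]), np.float32(90.4))) plane [0.406 0.146 0.036] tri-scene [array([ 0.4002,  0.1541, -0.0013]), np.float64(0.0027)] tri-side [array([0.4034, 0.1514, 0.0146]), np.float64(0.001)]
cap [ 0.422 -0.169  0.054] [array([ 0.4221, -0.1683,  0.0534]), np.float64(0.0013)]
felt (array([ 555.4, -259.8]), array([153.4,  96.5]), np.float32(81.6))
thread [[0.619, -0.179], [0.594, -0.347], [0.489, -0.344], [0.513, -0.165]]
bottle [[0.636, 0.33], [0.619, 0.161], [0.509, 0.173], [0.532, 0.348]]
hook [[0.638, 0.085], [0.551, 0.069], [0.58, -0.097]]
[(8997.5, array([457.,  63.]), (array([ 556. , -261.7]), array([179.9, 114.4]), np.float32(81.4))), (8974.0, array([115.,  46.]), (array([576.6, 265. ]), array([174.1, 113.7]), np.float32(82.6))), (635.0, array([298.,  39.]), (array([609.9,  -4.3]), array([ 88.9, 176.7]), np.float32(97.9)))]
```

All sizes match at the nominal heights (tin 46×34, white box 64×45), so I'm going above the white box, turned to its angle.

```bash
python3 -m handwheel '[[[-12,46,38],[0,0,0],-1],[[-12,46,38],[0,0,0],-1],[[-12,46,38],[0,0,0],-1],[[-12,46,38],[0,0,0],-1],[[-12,46,38],[0,0,0],-1],[[-12,46,38],[0,0,0],-1],[[-12,46,38],[0,0,0],-1],[[0,0,0],[0,0,-0.93],-1],[[0,0,0],[0,0,-0.93],-1],[[0,0,0],[0,0,-0.93],-1],[[0,0,0],[0,0,-0.93],-1],[[0,0,0],[0,0,-0.93],-1],[[0,0,0],[0,0,-0.93],-1],[[0,0,0],[0,0,-0.93],-1],[[0,0,0],[0,0,0],-1],[[0,0,0],[0,0,0],-1]]'
cat >> h.py <<'E'
def rect(c,k,z):
    P=np.array([plane(c,q,z)[:2] for q in k[:,0,:]],np.float32)*1000; r=cv2.minAreaRect(P); bx=cv2.boxPoints(r)
    e=max([bx[1]-bx[0],bx[2]-bx[1]],key=np.linalg.norm); return np.array(r[0])/1000,np.round(r[1],1),np.degrees(np.arctan2(e[1],e[0]))%180
def look(name):
    T=pose(); im=vision.get_image('wrist'); cv2.imwrite(f'pics/{name}.png',im); np.save(f'{name}.npy',T); return T,cam('wrist',T),im
def togo(T,P,yaw=None):
    """shift (mm, tool axes) to world point P; turn (units of 6 deg) to world yaw"""
    d=T[:3,:3].T@(np.array(P)-T[:3,3])*1000; y=np.degrees(np.arctan2(T[1,0],T[0,0]))
    return d.round(1), None if yaw is None else round(-((yaw-y+90)%180-90)/6,2), round(y,1)
E
python3 - <<'E'
from h import *
T,W,im=look('w2');print(T[:3,3],readout.get_state()['qpos'].__repr__())
for x in blobs(im,(0,0,185),(179,60,255),800)[:3]:
    c,s,y=rect(W,x[2],.025);print(x[0],x[1].round(),c,s,y,togo(T,[*c,.004],y))
E
```

```text
clock: 4.12
position: [0.329, -0.3197, 0.1525]
ee_rot: [0.0, 0.943, 0.333, -0.0]
contact_force: [-1.0, 0.5, -0.3]
width: 0.0855
gripper_force: 0.0
[ 0.32895847 -0.31973689  0.15245501] array([-9.22290536e-01,  1.64263399e-01,  1.86672422e+00, -2.11854117e-04,
        1.11047131e+00, -3.04013892e-02])
3739.5 [287. 191.] [ 0.33388559 -0.31793402] [64.4 44.1] 39.013264 (array([  5. ,   1.6, 148.5]), np.float64(-0.03), np.float64(38.9))
```

View pics/w2.png

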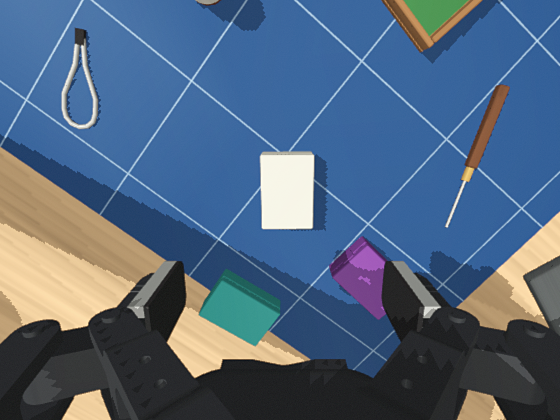

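The white box is centred at (287,191) with clear space for the fingers; the purple and turquoise decoys stay behind the finger line.

```bash
python3 -m handwheel '[[[5,1.6,40],[0,0,0],-1],[[0,0,40],[0,0,0],-1],[[0,0,40],[0,0,0],-1],[[0,0,27],[0,0,0],-1],[[0,0,0],[0,0,0],-0.3],[[0,0,0],[0,0,0],0.4],[[0,0,0],[0,0,0],0.4],[[0,0,0],[0,0,0],0.4],[[0,0,0],[0,0,0],0.4],[[0,0,0],[0,0,0],0.4]]' 50
python3 - <<'E'
from h import *
T=pose();print(togo(T,[0.6,0.015,.12],10))
E
```

```text
clock: 5.42
position: [0.3356, -0.3182, 0.0067]
ee_rot: [0.002, 0.942, 0.334, 0.0]
contact_force: [-0.7, 0.4, 8.2]
width: 0.0429
gripper_force: 52.8
(array([ 415.3,  -91.8, -113.7]), np.float64(4.84), np.float64(39.1))
```

```bash
python3 -m handwheel '[[[0,0,-40],[0,0,0],0.4],[[0,0,-60],[0,0,0],0.4],[[0,0,-53],[0,0,0],0.4],[[50.4,-9.6,0],[0,0,0],0.4],[[50.4,-9.6,0],[0,0,0],0.4],[[50.4,-9.6,0],[0,0,0],0.4],[[50.4,-9.6,0],[0,0,0],0.4],[[50.4,-9.6,0],[0,0,0],0.4],[[50.4,-9.6,0],[0,0,0],0.4],[[50.4,-9.6,0],[0,0,0],0.4],[[50.4,-9.6,0],[0,0,0],0.4],[[0,0,0],[0,0,0.97],0.4],[[0,0,0],[0,0,0.97],0.4],[[0,0,0],[0,0,0.97],0.4],[[0,0,0],[0,0,0.97],0.4],[[0,0,0],[0,0,0.97],0.4],[[0,0,0],[0,0,0],0.4]]'
python3 - <<'E'
from h import *
T,W,im=look('w3');print(togo(T,[.62,-.0045,.05],10))
for x in blobs(im,(0,0,90),(179,60,185),800)[:3]: print(x[0],x[1].round(),rect(W,x[2],.005))
for x in blobs(im,(8,60,70),(22,220,255),300)[:4]: print('wood',x[0],x[1].round(),rect(W,x[2],.02))
E
```

```text
clock: 7.55
position: [0.5992, -0.0035, 0.1584]
ee_rot: [0.0, 0.996, 0.087, -0.0]
contact_force: [-0.0, -0.3, -0.7]
width: 0.0428
gripper_force: 51.9
(array([ 20.3,   4.6, 108.4]), np.float64(0.0), np.float64(10.0))
19053.5 [286. 161.] (array([ 0.61918945, -0.0017313 ]), array([104.8, 160. ]), np.float32(100.19769))
7216.5 [286. 289.] (array([ 0.50264062, -0.02024781]), array([156.1, 110.4]), np.float32(87.43444))
wood 10984.5 [ 44. 180.] (array([0.57031543, 0.20405017]), array([ 79.2, 113.9]), np.float32(172.63907))
wood 3975.0 [287. 155.] (array([ 0.62190649, -0.0011903 ]), array([109.3, 169.6]), np.float32(100.36988))
wood 2180.0 [533.  78.] (array([ 0.72594611, -0.18106839]), array([36.6, 43. ]), np.float32(112.480515))
wood 2120.0 [471. 243.] (array([ 0.56739911, -0.20466969]), array([ 86.8, 102.7]), np.float32(171.23099))
```

View pics/w3.png

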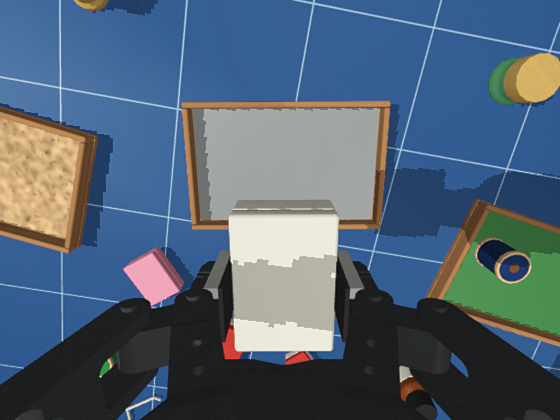

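The held box hides the near wall only. The tray rim measures 109×170 at z=20 mm, centre (0.6215,-0.0015), yaw 10°. Place.

```bash
python3 -m handwheel '[[[22,2,30],[0,0,0],0.4],[[0,0,50],[0,0,0],0.4],[[0,0,40],[0,0,0],0.4],[[0,0,17],[0,0,0],0.4],[[0,0,6],[0,0,0],0.4],[[0,0,3],[0,0,0],0.4],[[0,0,0],[0,0,0],0.4]]'

```

```text
clock: 8.48
position: [0.6225, -0.0018, 0.0136]
ee_rot: [0.0, 0.996, 0.087, 0.001]
contact_force: [-0.2, -0.0, -1.2]
width: 0.0426
gripper_force: 51.9
```

```bash
python3 -m handwheel '[[[0,0,2],[0,0,0],0.4],[[0,0,0],[0,0,0],-0.3],[[0,0,0],[0,0,0],-0.3],[[0,0,0],[0,0,0],-0.3],[[0,0,-20],[0,0,0],-0.4],[[0,0,-60],[0,0,0],-0.4],[[0,0,-60],[0,0,0],-0.4],[[-45.5,-15,0],[0,0,0],-0.4],[[-45.5,-15,0],[0,0,0],-0.4],[[-45.5,-15,0],[0,0,0],-0.4],[[-45.5,-15,0],[0,0,0],-0.4],[[0,0,0],[0,0,0.85],-0.4],[[0,0,0],[0,0,0.85],-0.4],[[0,0,0],[0,0,0.85],-0.4],[[0,0,0],[0,0,0.85],-0.4],[[0,0,0],[0,0,0.85],-0.4],[[0,0,0],[0,0,0],-0.4]]'
python3 - <<'E'
from h import *
T,W,im=look('w4');print(T[:3,3])
for x in blobs(im,(172,150,60),(8,255,255),300)[:3]:
    c,s,y=rect(W,x[2],.018);print(x[0],x[1].round(),c,s,y,togo(T,[*c,.004],y))
for x in blobs(im,(0,0,185),(179,60,255),800)[:3]: print(x[0],x[1].round(),rect(W,x[2],.03))
E
```

```text
clock: 10.6
position: [0.4318, 0.026, 0.1503]
ee_rot: [0.0, 0.991, -0.135, 0.0]
contact_force: [0.6, -0.4, -0.5]
width: 0.0597
gripper_force: 0.0
[0.43175185 0.02598976 0.15030477]
1984.0 [283. 195.] [0.43204248 0.02597072] [33.7 45.8] 164.46939 (array([ 3.000e-01, -1.000e-01,  1.463e+02]), np.float64(0.01), np.float64(-15.5))
918.5 [378. 185.] [ 0.41874243 -0.05381067] [31.3 22.7] 43.845646 (array([  8.8,  80.4, 146.3]), np.float64(-9.89), np.float64(-15.5))
2581.5 [219.  16.] (array([0.56648901, 0.02793912]), array([77.2, 30.1]), np.float32(74.50678))
2048.5 [168. 149.] (array([0.49517477, 0.10219419]), array([42.8, 31.4]), np.float32(39.209007))
```

View pics/w4.png

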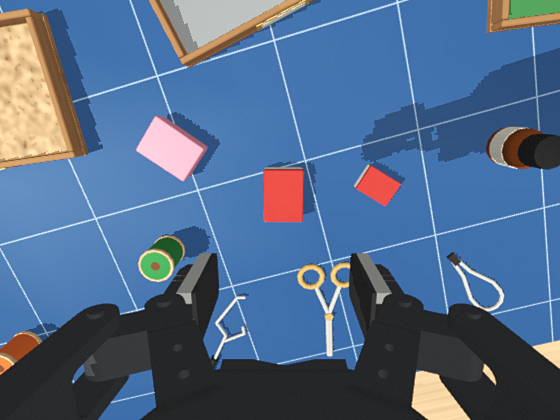

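The larger tin is centred at (283,195) and aligned; the small and pink ones are clear of the fingers. Grip it, carry it back, and view the box before placing.

```bash
python3 -m handwheel '[[[0,0,40],[0,0,0],-0.4],[[0,0,40],[0,0,0],-0.4],[[0,0,40],[0,0,0],-0.4],[[0,0,24],[0,0,0],-0.4],[[0,0,4],[0,0,0],-0.4],[[0,0,0],[0,0,0],0.5],[[0,0,0],[0,0,0],0.5],[[0,0,0],[0,0,0],0.5],[[0,0,0],[0,0,0],0.5]]' 50
python3 -m handwheel '[[[0,0,-40],[0,0,0],0.5],[[0,0,-60],[0,0,0],0.5],[[0,0,-45],[0,0,0],0.5],[[0,0,0],[0,0,-0.85],0.5],[[0,0,0],[0,0,-0.85],0.5],[[0,0,0],[0,0,-0.85],0.5],[[0,0,0],[0,0,-0.85],0.5],[[0,0,0],[0,0,-0.85],0.5],[[38,15,0],[0,0,0],0.5],[[38,15,0],[0,0,0],0.5],[[38,15,0],[0,0,0],0.5],[[0,0,0],[0,0,0],0.5],[[0,0,0],[0,0,0],0.5]]'
python3 - <<'E'
from h import *
T,W,im=look('w5');print(T[:3,3])
for x in blobs(im,(0,0,175),(40,60,255),800)[:3]:
    c,s,y=rect(W,x[2],.03);print(x[0],x[1].round(),c,s,y,togo(T,[*c,.0367],y))
E
```

```text
clock: 11.78
position: [0.433, 0.0259, 0.0034]
ee_rot: [-0.0, 0.991, -0.135, 0.001]
contact_force: [-0.5, 0.6, 6.9]
width: 0.0328
gripper_force: 50.5
clock: 13.4
position: [0.5507, 0.0016, 0.1469]
ee_rot: [-0.0, 0.996, 0.087, -0.001]
contact_force: [-0.4, -0.6, -0.0]
width: 0.0328
gripper_force: 49.9
[0.55065832 0.00155011 0.14686334]
5031.0 [304. 111.] [ 0.62052362 -0.00167824] [63.6 44. ] 9.92107 (array([ 68.5,  15.3, 110. ]), np.float64(0.0), np.float64(9.9))
```

View pics/w5.png

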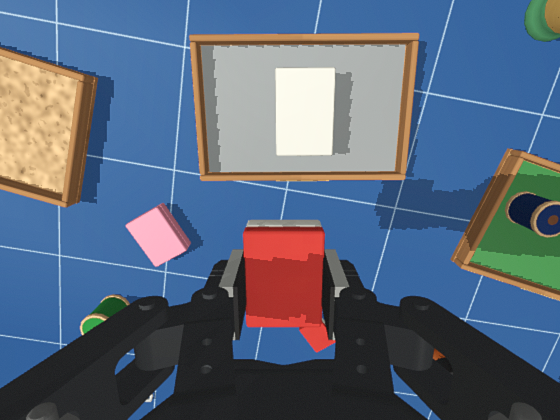

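The white box lies flat at (304,111) in the tray, 63.6×44 mm at z=30 mm; the tin is held square in the fingers. Lower it onto the box.

```bash
python3 -m handwheel '[[[35,8,0],[0,0,0],0.5],[[34.5,7.3,20],[0,0,0],0.5],[[0,0,50],[0,0,0],0.5],[[0,0,30],[0,0,0],0.5],[[0,0,8],[0,0,0],0.5],[[0,0,3],[0,0,0],0.5],[[0,0,0],[0,0,0],0.5],[[0,0,0],[0,0,0],0.5]]'

```

```text
clock: 14.45
position: [0.6239, -0.0018, 0.0378]
ee_rot: [0.0, 0.996, 0.087, 0.001]
contact_force: [-0.0, -0.1, -0.7]
width: 0.0331
gripper_force: 49.9
```

```bash
python3 -m handwheel '[[[-2,0,1],[0,0,0],0.5],[[0,0,1.5],[0,0,0],0.5],[[0,0,1.5],[0,0,0],0.5],[[0,0,0],[0,0,0],0.5]]'

```

```text
clock: 14.95
position: [0.621, -0.0021, 0.0334]
ee_rot: [0.0, 0.996, 0.087, 0.0]
contact_force: [-2.0, -0.1, 6.5]
width: 0.0329
gripper_force: 50.7
```

```bash
python3 -m handwheel '[[[0,0,0],[0,0,0],-0.3],[[0,0,0],[0,0,0],-0.3],[[0,0,0],[0,0,0],-0.3],[[0,0,-20],[0,0,0],-0.4],[[0,0,-50],[0,0,0],-0.4],[[0,0,-50],[0,0,0],-0.4],[[0,0,0],[0,0,0],-0.4],[[0,0,0],[0,0,0],-0.4]]'
python3 - <<'E'
from h import *
T,W,im=look('w6')
for x in blobs(im,(172,150,60),(8,255,255),800)[:1]: print('tin',x[1],rect(W,x[2],.048))
h=cv2.cvtColor(im,cv2.COLOR_BGR2HSV);m=cv2.inRange(h,(0,0,185),(40,60,255))|cv2.inRange(h,(172,150,60),(179,255,255))|cv2.inRange(h,(0,150,60),(8,255,255))
ks=sorted(cv2.findContours(m,0,1)[0],key=cv2.contourArea)[-2:]
for k in ks:print('both',rect(W,k,.03))
E
```

```text
clock: 15.95
position: [0.6206, -0.002, 0.1519]
ee_rot: [-0.0, 0.996, 0.087, -0.0]
contact_force: [-0.4, -0.2, -0.5]
width: 0.0601
gripper_force: 0.0
tin [283.854745   203.79822107] (array([ 0.62057904, -0.00197412]), array([44.9, 32.9]), np.float32(9.907865))
both (array([ 0.5455708, -0.100605 ]), array([5.1, 0.9]), np.float32(9.90155))
both (array([ 0.62020374, -0.0015761 ]), array([63. , 43.9]), np.float32(9.907523))
```

View pics/w6.png

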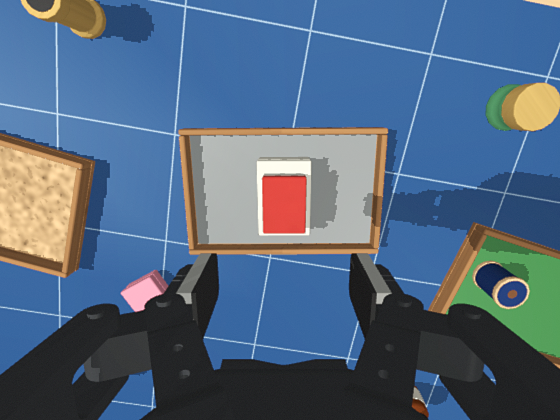

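The tin sits centred on the box, within about 1 mm and with sides parallel. On to the green spool, turning to yaw 82°.

```bash
python3 -m handwheel '[[[-37.2,-36.6,0],[0,0,0],-0.4],[[-37.2,-36.6,0],[0,0,0],-0.4],[[-37.2,-36.6,0],[0,0,0],-0.4],[[-37.2,-36.6,0],[0,0,0],-0.4],[[-37.2,-36.6,0],[0,0,0],-0.4],[[0,0,0],[0,0,-1],-0.4],[[0,0,0],[0,0,-1],-0.4],[[0,0,0],[0,0,-1],-0.4],[[0,0,0],[0,0,-1],-0.4],[[0,0,0],[0,0,-1],-0.4],[[0,0,0],[0,0,-1],-0.4],[[0,0,0],[0,0,-1],-0.4],[[0,0,0],[0,0,-1],-0.4],[[0,0,0],[0,0,-1],-0.4],[[0,0,0],[0,0,-1],-0.4],[[0,0,0],[0,0,-1],-0.4],[[0,0,0],[0,0,-1],-0.4],[[0,0,0],[0,0,0],-0.4],[[0,0,0],[0,0,0],-0.4]]'
python3 - <<'E'
from h import *
T,W,im=look('w7');print(readout.get_state()['qpos'].round(2))
for x in blobs(im,(45,120,40),(75,255,255),200)[:4]:
    c,s,y=rect(W,x[2],.036);print(x[0],x[1].round(),c,s,togo(T,[*c,.010]))
E
```

```text
clock: 18.38
position: [0.4057, 0.1459, 0.1515]
ee_rot: [-0.0, 0.755, 0.655, -0.001]
contact_force: [-0.2, -0.2, 0.7]
width: 0.0598
gripper_force: 0.0
[ 0.18  0.13  1.92 -0.    1.1   0.33]
668.0 [286. 203.] [0.40660895 0.14531403] [24.3 23.5] (array([ -0.4,   1.3, 141.5]), None, np.float64(81.9))
```

View pics/w7.png

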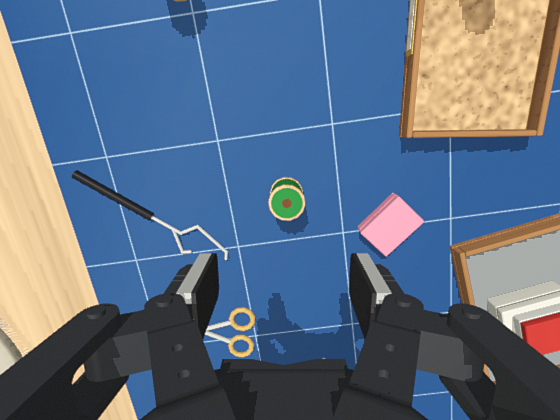

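The green spool's top is at (286,203), with room on both sides. Pick it.

```bash
python3 -m handwheel '[[[-0.4,1.3,40],[0,0,0],-0.4],[[0,0,40],[0,0,0],-0.4],[[0,0,40],[0,0,0],-0.4],[[0,0,18],[0,0,0],-0.4],[[0,0,3],[0,0,0],-0.4],[[0,0,0],[0,0,0],0.6],[[0,0,0],[0,0,0],0.6],[[0,0,0],[0,0,0],0.6],[[0,0,0],[0,0,0],0.6]]' 40
python3 -m handwheel '[[[0,0,-40],[0,0,0],0.6],[[0,0,-60],[0,0,0],0.6],[[0,0,-40],[0,0,0],0.6],[[-53.9,25.5,0],[0,0,0],0.6],[[-53.9,25.5,0],[0,0,0],0.6],[[-53.9,25.5,0],[0,0,0],0.6],[[-53.9,25.5,0],[0,0,0],0.6],[[-53.9,25.5,0],[0,0,0],0.6],[[-53.9,25.5,0],[0,0,0],0.6],[[-53.9,25.5,0],[0,0,0],0.6],[[-53.9,25.5,0],[0,0,0],0.6],[[0,0,0],[0,0,0],0.6],[[0,0,0],[0,0,0],0.6]]'
python3 - <<'E'
from h import *
T,W,im=look('w8')
print(togo(T,[.548,-.310,.017]))
for x in blobs(im,(8,60,70),(22,220,255),300)[:4]: print('wood',x[0],x[1].round(),rect(W,x[2],.02))
for x in blobs(im,(45,120,40),(75,255,255),200)[:3]: print('green',x[0],x[1].round(),rect(W,x[2],.005))
E
```

```text
clock: 19.55
position: [0.4085, 0.1457, 0.0123]
ee_rot: [0.001, 0.755, 0.656, 0.001]
contact_force: [-0.8, -1.1, 6.5]
width: 0.0283
gripper_force: 39.7
clock: 21.18
position: [0.5483, -0.3094, 0.1507]
ee_rot: [-0.001, 0.755, 0.655, -0.0]
contact_force: [0.5, 0.2, 0.1]
width: 0.0288
gripper_force: 39.6
(array([ -0.8,   0. , 133.7]), None, np.float64(81.9))
wood 29265.0 [285. 122.] (array([ 0.55305676, -0.26877255]), array([193.9, 110. ]), np.float32(81.419426))
wood 3830.5 [284. 290.] (array([ 0.53417267, -0.39782248]), array([69.4, 67.6]), np.float32(81.95842))
wood 568.5 [95. 43.] (array([ 0.42079816, -0.1694539 ]), array([31.4, 24.3]), np.float32(67.47122))
wood 441.5 [551. 366.] (array([ 0.77679419, -0.49941119]), array([28.9, 83.9]), np.float32(94.65607))
green 2647.0 [284. 293.] (array([ 0.53263776, -0.40822778]), array([60.3, 59.9]), np.float32(81.99947))
green 1064.5 [283. 249.] (array([ 0.53856128, -0.36563293]), array([37.2, 59.4]), np.float32(170.9508))
green 922.0 [325. 188.] (array([ 0.59001373, -0.30741272]), array([102.9,  45.4]), np.float32(51.236378))
```

View pics/w8.png

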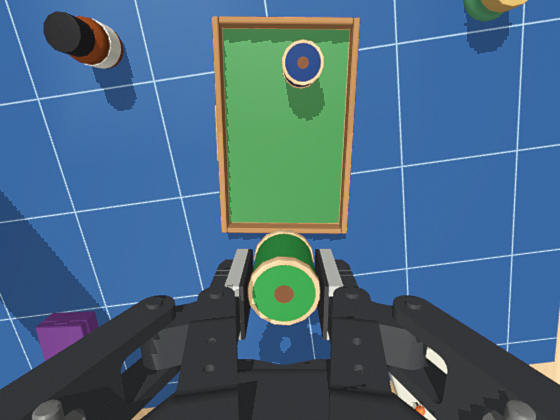

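The thread tray's rim corners are at (214,17), (358,19), (346,233) and (222,233), and the blue spool's top is at (302,62). Green is held straight.

```bash
python3 - <<'E'
from h import *
T=np.load('w8.npy');W=cam('wrist',T)
P=np.array([plane(W,q,.02) for q in[(214,17),(358,19),(346,233),(222,233)]]);c=P.mean(0);print(P.round(3).tolist(),c,[np.linalg.norm(P[i]-P[i-1]).round(3) for i in range(4)])
print('blue',plane(W,(302,62),.041))
y=(P[0]+P[1]-P[2]-P[3]);y/=np.linalg.norm(y);print(np.degrees(np.arctan2(y[1],y[0])))
for l in(-.047,.0):
    t=c+y*l;print(l,t,togo(T,[*t[:2],.0175]))
E
```

```text
[[0.515, -0.166, 0.02], [0.621, -0.182, 0.02], [0.597, -0.349, 0.02], [0.489, -0.333, 0.02]] [ 0.55535927 -0.25742525  0.02      ] [np.float64(0.17), np.float64(0.106), np.float64(0.168), np.float64(0.109)]
blue [ 0.57448195 -0.20813798  0.041     ]
81.38895172116261
-0.047 [ 0.54832215 -0.30389544  0.02      ] (array([  5.3,  -0.5, 133.2]), None, np.float64(81.9))
0.0 [ 0.55535927 -0.25742525  0.02      ] (array([ 5.230e+01, -1.000e-01,  1.333e+02]), None, np.float64(81.9))
```

```bash
python3 -m handwheel '[[[5.3,-0.5,40],[0,0,0],0.6],[[0,0,40],[0,0,0],0.6],[[0,0,35],[0,0,0],0.6],[[0,0,12],[0,0,0],0.6],[[0,0,3],[0,0,0],0.6],[[0,0,1],[0,0,0],0.6],[[0,0,1],[0,0,0],0.6],[[0,0,0],[0,0,0],0.6]]'
```

```text
clock: 22.22
position: [0.5497, -0.3051, 0.0201]
ee_rot: [0.001, 0.755, 0.656, 0.0]
contact_force: [0.8, -0.0, -1.1]
width: 0.0291
gripper_force: 39.6
```

```bash
python3 -m handwheel '[[[0,0,1.5],[0,0,0],0.6],[[0,0,1.2],[0,0,0],0.6],[[0,0,0],[0,0,0],0.6],[[0,0,0],[0,0,0],-0.1],[[0,0,0],[0,0,0],-0.1],[[0,0,-20],[0,0,0],-0.1],[[0,0,-50],[0,0,0],-0.2],[[0,0,-60],[0,0,0],-0.4],[[0,0,0],[0,0,0],-0.4]]'
python3 -m handwheel '[[[54,-26.3,0],[0,0,0],-0.4],[[54,-26.3,0],[0,0,0],-0.4],[[54,-26.3,0],[0,0,0],-0.4],[[54,-26.3,0],[0,0,0],-0.4],[[54,-26.3,0],[0,0,0],-0.4],[[54,-26.3,0],[0,0,0],-0.4],[[54,-26.3,0],[0,0,0],-0.4],[[54,-26.3,0],[0,0,0],-0.4],[[54,-26.3,0],[0,0,0],-0.4],[[54,-26.3,0],[0,0,0],-0.4],[[54,-26.3,0],[0,0,0],-0.4],[[0,0,0],[0,0,0],-0.4],[[0,0,0],[0,0,0],-0.4]]'
python3 - <<'E'
from h import *
T,W,im=look('w9')
for x in blobs(im,(3,150,120),(18,255,255),200)[:4]+blobs(im,(172,150,120),(8,255,255),200)[:3]:
    c,s,y=rect(W,x[2],.036);print(x[0],x[1].round(),c,s,togo(T,[*c,.010]))
E
```

```text
clock: 23.35
position: [0.5524, -0.3069, 0.1522]
ee_rot: [0.006, 0.755, 0.656, 0.001]
contact_force: [0.6, 0.1, -0.4]
width: 0.0598
gripper_force: 0.0
clock: 24.98
position: [0.3454, 0.3233, 0.1456]
ee_rot: [0.0, 0.755, 0.656, -0.001]
contact_force: [-0.3, 0.3, -0.2]
width: 0.0596
gripper_force: 0.0
733.5 [288. 203.] [0.34750461 0.32367468] [25.  24.5] (array([  1. ,   2.2, 135.6]), None, np.float64(82.0))
```

View pics/w9.png

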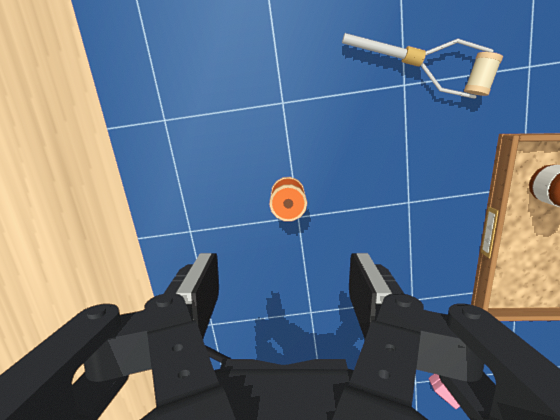

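Orange spool's top is at (288,203), nothing near it. Pick and carry to the thread tray's middle.

```bash
python3 -m handwheel '[[[1,2.2,40],[0,0,0],-0.4],[[0,0,40],[0,0,0],-0.4],[[0,0,35],[0,0,0],-0.4],[[0,0,17],[0,0,0],-0.4],[[0,0,3],[0,0,0],-0.4],[[0,0,0],[0,0,0],0.6],[[0,0,0],[0,0,0],0.6],[[0,0,0],[0,0,0],0.6],[[0,0,0],[0,0,0],0.6]]' 40
python3 -m handwheel '[[[0,0,-40],[0,0,0],0.6],[[0,0,-60],[0,0,0],0.6],[[0,0,-40],[0,0,0],0.6],[[-49.7,26.1,0],[0,0,0],0.6],[[-49.7,26.1,0],[0,0,0],0.6],[[-49.7,26.1,0],[0,0,0],0.6],[[-49.7,26.1,0],[0,0,0],0.6],[[-49.7,26.1,0],[0,0,0],0.6],[[-49.7,26.1,0],[0,0,0],0.6],[[-49.7,26.1,0],[0,0,0],0.6],[[-49.7,26.1,0],[0,0,0],0.6],[[-49.7,26.1,0],[0,0,0],0.6],[[-49.7,26.1,0],[0,0,0],0.6],[[-49.7,26.1,0],[0,0,0],0.6],[[0,0,0],[0,0,0],0.6],[[0,0,0],[0,0,0],0.6]]'
python3 - <<'E'
from h import *
T,W,im=look('w10')
print(togo(T,[.5554,-.2574,.017]))
E
```

```text
clock: 26.15
position: [0.3494, 0.3249, 0.0126]
ee_rot: [0.001, 0.755, 0.656, 0.001]
contact_force: [1.2, -2.0, 6.9]
width: 0.0285
gripper_force: 39.7
clock: 28.15
position: [0.5554, -0.2562, 0.1511]
ee_rot: [-0.001, 0.755, 0.656, -0.0]
contact_force: [0.0, 0.3, 0.6]
width: 0.0287
gripper_force: 39.6
(array([ -1.4,   0.4, 134.1]), None, np.float64(81.9))
```

```bash
python3 -m handwheel '[[[-1.4,0,40],[0,0,0],0.6],[[0,0,40],[0,0,0],0.6],[[0,0,35],[0,0,0],0.6],[[0,0,12],[0,0,0],0.6],[[0,0,4],[0,0,0],0.6],[[0,0,2],[0,0,0],0.6],[[0,0,1.2],[0,0,0],0.6],[[0,0,0.8],[0,0,0],0.6],[[0,0,0],[0,0,0],0.6]]'
```

```text
clock: 29.32
position: [0.5564, -0.2587, 0.0176]
ee_rot: [0.001, 0.755, 0.656, 0.0]
contact_force: [-0.8, -0.1, 4.5]
width: 0.0286
gripper_force: 40.0
```

```bash
python3 -m handwheel '[[[0,0,0],[0,0,0],-0.1],[[0,0,0],[0,0,0],-0.1],[[0,0,-20],[0,0,0],-0.1],[[0,0,-50],[0,0,0],-0.2],[[0,0,-60],[0,0,0],-0.4],[[0,0,0],[0,0,0],-0.4],[[17.5,-36.3,0],[0,0,0],-0.4],[[17.5,-36.3,0],[0,0,0],-0.4],[[17.5,-36.3,0],[0,0,0],-0.4],[[17.5,-36.3,0],[0,0,0],-0.4],[[0,0,0],[0,0,0],-0.4],[[0,0,0],[0,0,0],-0.4]]'
python3 - <<'E'
from h import *
T,W,im=look('w11')
for x in blobs(im,(0,0,0),(179,255,50),500)[:5]: print(x[0],x[1].round(1),cv2.minEnclosingCircle(x[2]),plane(W,x[1],.054))
s=vision.get_image('side'); cv2.imwrite('pics/mix.png',np.hstack([im[:,:],cv2.resize(s[130:340,90:350],(240,194)).copy() if 0 else cv2.copyMakeBorder(cv2.resize(s[140:240,200:320],(240,200)),0,220,0,0,0)]))
E
```

```text
clock: 30.82
position: [0.4224, -0.169, 0.1463]
ee_rot: [0.0, 0.755, 0.656, 0.0]
contact_force: [1.1, -0.3, -0.5]
width: 0.0594
gripper_force: 0.0
4531.0 [ 74.4 386.1] ((69.0, 366.0), 83.09642791748047) [ 0.21798441 -0.30170348  0.054     ]
4106.5 [496.  387.1] ((499.5, 366.5), 79.3505859375) [ 0.58242725 -0.35433473  0.054     ]
3116.5 [272.4 394. ] ((283.0, 419.0), 143.00010681152344) [ 0.3879467  -0.33442852  0.054     ]
1100.0 [360.5 293.6] ((358.5, 295.5), 42.00605010986328) [ 0.47233656 -0.24604951  0.054     ]
1100.0 [206.4 293.1] ((208.5, 296.0), 42.500099182128906) [ 0.35073088 -0.22837289  0.054     ]
```

View pics/mix.png

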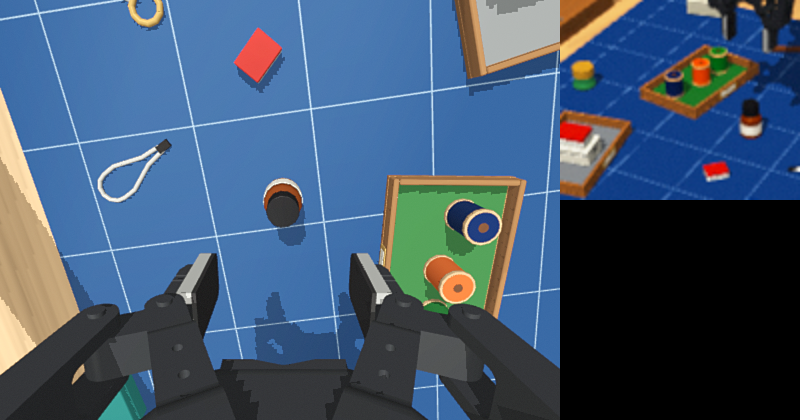

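All three spools stand in the thread tray (side inset). The bottle's cap top is at (283,210), straight below the gripper.

```bash
python3 - <<'E'
from h import *
T=np.load('w11.npy');W=cam('wrist',T);A=cam('scene')
P=plane(W,(283.3,210),.054);print(P,togo(T,[*P[:2],.012]))
print(tri(W,(283.3,210),A,(240,219.5)))
# target in bottle tray from overview and white cap position
P=np.array([plane(cam('wrist',np.load('w1.npy')),q,.02) for q in[(178,14),(176,94),(60,77)]]);print(P.round(3))
c=(P[0]+P[2])/2;print('tray centre',c)
E
```

```text
[ 0.42117804 -0.16859912  0.054     ] (array([  0.3,  -1.4, 134.3]), None, np.float64(81.9))
(array([ 0.42137546, -0.16808116,  0.05402146]), np.float64(0.0010536339441588687))
[[0.62  0.163 0.02 ]
 [0.51  0.175 0.02 ]
 [0.534 0.35  0.02 ]]
tray centre [0.57693086 0.25685269 0.02      ]
```

```bash
python3 -m handwheel '[[[0.3,-1.4,35],[0,0,0],-0.4],[[0,0,35],[0,0,0],-0.4],[[0,0,35],[0,0,0],-0.4],[[0,0,20],[0,0,0],-0.4],[[0,0,7],[0,0,0],-0.4],[[0,0,2],[0,0,0],0.3],[[0,0,0],[0,0,0],0.6],[[0,0,0],[0,0,0],0.6],[[0,0,0],[0,0,0],0.6],[[0,0,0],[0,0,0],0.6]]' 50
python3 -m handwheel '[[[0,0,-30],[0,0,0],0.6],[[0,0,-40],[0,0,0],0.6],[[0,0,-40],[0,0,0],0.6],[[0,0,-30],[0,0,0],0.6],[[25,6,0],[0,0,0],0.6],[[43,10,0],[0,0,0],0.6],[[45,10.5,0],[0,0,0],0.6],[[45,10.5,0],[0,0,0],0.6],[[45,10.5,0],[0,0,0],0.6],[[45,10.5,0],[0,0,0],0.6],[[45,10.5,0],[0,0,0],0.6],[[45,10.5,0],[0,0,0],0.6],[[35,8,0],[0,0,0],0.6],[[20,5,0],[0,0,0],0.6],[[15,3,0],[0,0,0],0.6],[[0,0,0],[0,0,0],0.6]]'
python3 - <<'E'
from h import *
T,W,im=look('w12')
print(togo(T,[.5725,.222,.018]))
for x in blobs(im,(8,60,70),(22,220,255),300)[:4]: print('wood',x[0],x[1].round(),rect(W,x[2],.02))
E
```

```text
clock: 32.17
position: [0.4208, -0.1683, 0.0131]
ee_rot: [0.001, 0.755, 0.656, 0.0]
contact_force: [-0.1, -0.2, 2.6]
width: 0.0302
gripper_force: 49.5
clock: 34.17
position: [0.5718, 0.2226, 0.1524]
ee_rot: [0.0, 0.755, 0.656, -0.0]
contact_force: [0.4, 0.1, -0.9]
width: 0.0301
gripper_force: 49.6
(array([ -0.4,   0.8, 134.4]), None, np.float64(82.0))
wood 26576.0 [283. 140.] (array([0.57475488, 0.25881735]), array([169.5, 110. ]), np.float32(82.67861))
wood 5907.0 [549. 243.] (array([0.79174609, 0.16451543]), array([ 28.2, 354. ]), np.float32(94.83505))
wood 1962.5 [481. 228.] (array([0.73785284, 0.17026984]), array([30. , 67.6]), np.float32(144.49496))
wood 1515.0 [284. 266.] (array([0.56049518, 0.15159526]), array([51.5, 66.1]), np.float32(172.01096))
```

View pics/w12.png

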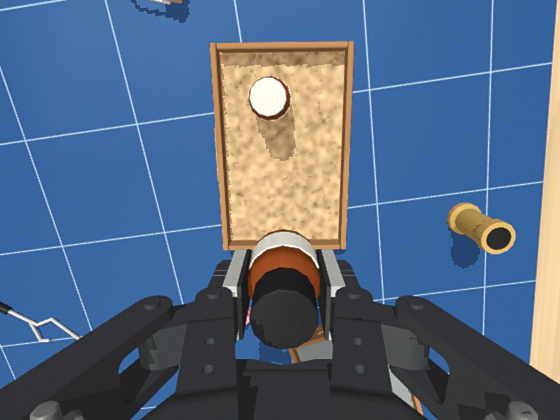

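The bottle tray's rim measures 110×170, centre (0.575,0.259). The white-capped bottle is near the far end at (270,97), clear of the spot below the gripper.

```bash
python3 -m handwheel '[[[1,-0.5,30],[0,0,0],0.6],[[0,0,40],[0,0,0],0.6],[[0,0,35],[0,0,0],0.6],[[0,0,20],[0,0,0],0.6],[[0,0,5],[0,0,0],0.6],[[0,0,2],[0,0,0],0.6],[[0,0,1.5],[0,0,0],0.6],[[0,0,1],[0,0,0],0.6],[[0,0,0],[0,0,0],0.6]]'
```

```text
clock: 35.35
position: [0.5716, 0.2237, 0.0185]
ee_rot: [0.0, 0.755, 0.656, 0.0]
contact_force: [0.9, 0.5, -1.1]
width: 0.0298
gripper_force: 49.6
```

```bash
python3 -m handwheel '[[[0,0,0.6],[0,0,0],0.6],[[0,0,0],[0,0,0],0.1],[[0,0,0],[0,0,0],-0.1],[[0,0,0],[0,0,0],-0.15],[[0,0,-20],[0,0,0],-0.15],[[0,0,-40],[0,0,0],-0.15],[[0,0,-50],[0,0,0],-0.2],[[0,0,-60],[0,0,0],-0.2],[[-50,0,-40],[0,0,0],-0.2],[[-60,0,-40],[0,0,0],-0.2],[[-60,0,-40],[0,0,0],-0.2],[[0,0,0],[0,0,0],-0.2],[[0,0,0],[0,0,0],-0.2]]'
python3 - <<'E'
from h import *
T,W,im=look('w13')
cv2.imwrite('pics/final.png',np.hstack([cv2.resize(vision.get_image('scene')[150:350,140:530],(780,400))]))
cv2.imwrite('pics/final2.png',np.hstack([cv2.resize(im,(400,300)),cv2.resize(vision.get_image('side')[140:320,100:340],(400,300))]))
E
```

```text
clock: 36.98
position: [0.5497, 0.0725, 0.2955]
ee_rot: [-0.0, 0.755, 0.655, 0.0]
contact_force: [0.2, 0.2, 0.0]
width: 0.0512
gripper_force: 0.0
```

View pics/final.png

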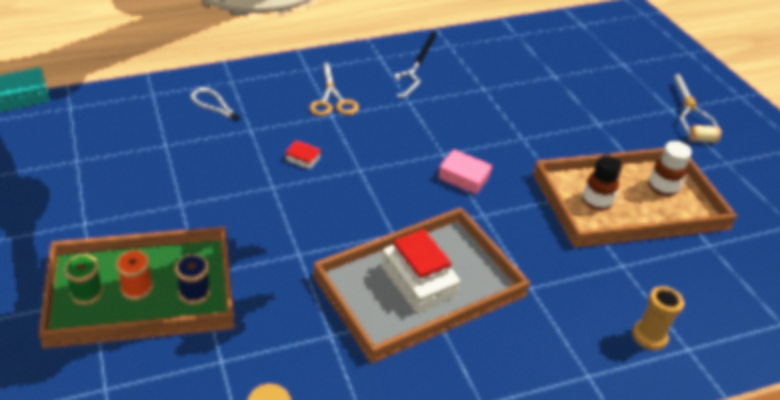

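View pics/final2.png

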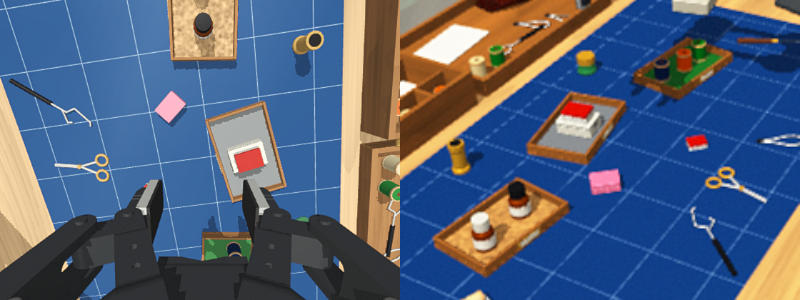

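Everything is standing in its tray, the stack is centred and the arm is clear.

```bash
python3 -c "from rig import manip;print(manip.sign_off())"
```

```text
the job is handed in; nothing more can be done
None
```

The bench is tidied and the job handed in after about 37 s of robot time; the last pictures show both spools and the black-capped bottle upright in their trays, the red tin centred on the white box, and the blue spool and white-capped bottle still standing, but sign-off returned no verdict.

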